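# Trip the hidden catch of a canister filter with its release pin

## Robot

A 6-joint arm with a two-finger parallel gripper is mounted at the origin on the work surface. World frame = base frame: x ahead of the robot, y to its left, z up, the work surface at z = 0. Lengths are in m, angles in rad, forces in N, time in s.
With the tool pointing down it reaches from about 0.425 to 0.95 m from the base axis. Payload 14.7 kg.
Tool frame: the origin (TCP) lies on the centre line of the jaws, within the pads' length; the fingertips stand 25 mm ahead of it and the grasp point (between the pads) lies 6 mm ahead of it; x points along the fingers, z is the direction in which the jaws open and shut, and the axes are right-handed (so a half turn about x gives the same grasp; the last joint's range is limited). The gripper opens to 85 mm and grips with 20 to 120 N. Pads are 22 mm wide; open, the fingers measure 114 mm over their backs; the gripper's body (76 mm by 85 mm) begins 54 mm behind the grasp point. The pads swing forward as they close: fully open they stand 13 mm farther back than shut.
Start: joints at [1.271, 0.48, 1.596, -0, 1.065, -0.047], TCP at [0.163, 0.629, 0.256] pointing down, gripper open.
Joint ranges: [-2.75, 2.75], [-0.82, 2.05], [0.23, 2.67], [-1.56, 4.7], [0.09, 2.69], [-2.92, 2.92]. Speed limits (rad/s): [1.89, 1.89, 2.39, 3.01, 3.01, 3.01].

## Interface

Orientations are given as a rotation vector (axis times angle).
In Python, from bench import * gives the robot as it stands.
- The arm moves only by the tool jog_arm, never from a script. Its argument "plan" is text: rows parted by semicolons, each of 5 numbers parted by spaces: the shift along the world's x, y, z in mm, then the turn about the world's z in degrees, then the finger opening in mm, from 0 to 85.4. In form: dx dy dz twist jaw; .... A call has 1 to 12 rows; each row is the pose to reach, as a shift and turn from the pose measured when the call began; what a row does not reach only later rows make up. A row lasts 1/10 s, in which the tool goes at most 50 mm and 8.59 degrees, less where a joint would pass 70% of its speed; a pose out of reach is approached as far as the arm can. A call with a gripper value outside its range is refused whole. The fingers move at their own pace and stop on an object; "newtons" is the grip in N (left out, the last holds). Time passes only in rows, so rows that repeat a pose let the fingers close. It gives the time, the measured TCP pose, the force and the opening at its end, in the units of the state.
- observe(): the state, without advancing time (a new reading comes with each control period).
- capture(name): name is "side" or "top"; returns the picture (384x512x3 uint8, red, green, blue); there is no depth.
- calibration(name): a dict with "fx", "fy", "cx", "cy" (pixels), "view" (4x4, takes a point from world to camera coordinates). Camera axes: x right, y up, looking along -z (the intrinsics and any distortion apply to the point x, -y, -z); pixel columns grow to the right and rows downward; lengths in m; the calibration is good to about 2 mm. A picture is of the moment at which its call begins. calibration takes no time and is no camera call.
- job_done(): hands the job in, once; it reports no verdict.
The state is a dict: "clock": time; "joint_pos": joint angles; "dq": joint speeds; "effort": joint torques, N m; "tcp_pos": TCP position; "orientation": TCP orientation; "force": force on the tool from outside, world axes, zero at the start; "torque": the same for the moment, N m; "opening": finger opening in m.
Only numpy, scipy, OpenCV 4.12 (cv2) and the standard library are available. Lean on these libraries where they do the work, as an engineer would, in place of code of your own. Each camera call takes 0.05 s, during which the arm holds its last target.

## Task

Take the release pin out of its aluminium stand, reach its shank down into the slot in the filter's black lid at the end next to the hose stubs, and slide it along the slot, feeling for the hidden spring catch and pushing it gently over, never forcing it against its stop, until the media tray springs out. Then draw the pin out and put it back upright, fully down in its stand, leaving the tray out and everything else on the shelf undisturbed.

Things in the scene. Friction and masses are not known exactly. Their poses are not given: they have to be found in the camera images.
- pin: loose release pin, hanging upright in the stand, 70 g. Origin: on its axis at the underside of its steel collar (28 mm across, 4 mm thick). Above the collar a grey plastic grip block, 24 mm along the pin's x, 14 mm along its y (grip it across y), from 4 to 48 mm above the origin; below it a steel shank 8 mm across, 42 mm long, with a tapered end. z up
- pin_tip (a point): lower end of the pin's shank, 42 mm under the pin's origin
- stand: fixed aluminium block 46 x 46 x 46 mm, origin at the centre of its underside; an upright 14 mm hole goes right through its middle, with a 3 mm chamfer. The pin's collar rests on its top when the pin is fully in
- stand_hole0 (a point): centre of the mouth of the stand's hole, on its top face, 46 mm above the shelf
- filter: fixed canister filter, 206 x 186 x 120 mm high, grey housing with a flat black lid (8 mm thick); origin at the centre of its underside, z up. Its x points to the side where the tray comes out. Two black hose stubs, 26 mm across and 18 mm high, stand on the lid at (0, -70) and (55, -70) mm in its own x, y
- slot_start (a point): point on the lid's top face (120 mm above the shelf) where the pin goes in, 8 mm from the slot's end nearest the hose stubs; axes as the filter's. The slot, 16 mm wide (x) and 60 mm long (y), runs from 8 mm behind this point to 52 mm ahead of it along +y. A flush aluminium rim frames it. Under the 8 mm lid is a hollow chamber, its floor 38 mm below the lid's top face
- slot_end (a point): middle of the slot's far end, on the lid's top face, 52 mm along +y from slot_start. Directions of travel in the slot are from slot_start to here
- chamber (a point): centre of the chamber under the slot, 22 mm below the lid's top. Across it stands the catch's striker, 22 mm wide, 12 to 34 mm below the lid's top; its near face is 14 to 38 mm past slot_start, different each time. Pushed to +y it gives on a spring (2 N, then 0.4 N per mm), frees the tray after about 5 mm, meets a hard stop at 7 mm. Over 10 N on it breaks it
- tray (a joint): how far the media tray stands out of the filter, m: 0 shut and latched, 0.035 fully sprung out (goes by itself once the catch is pushed over, and stays out)
- jar: bystander, loose white ceramic media jar with a cork, 80 mm across, 104 mm high, origin at the centre of its underside
- cap: bystander, loose blue priming button cap, 42 mm across, 22 mm high, origin at the centre of its underside
- clip: bystander, loose U-shaped aluminium tube clip, 50 x 22 x 30 mm high, origin at the centre of its underside
- strip: bystander, fixed grey power strip box, 240 x 65 x 45 mm high, origin at the centre of its underside
- toggle (a joint): bystander, red toggle switch on the power strip, about 45 mm high above the box, angle in rad, 0 as found: leave it
Mind the look-alikes: they are no part of the job. There is more than one size of the pin; the job needs the smallest.

How it is judged:
By the outcome, as a careful person would: the job done as asked, in the order asked, and still so for the second after the job is handed in, with the robot touching nothing.
It also fails if it takes over 54 s, if anything falls off the work surface, if the arm or the gripper's body presses on something with over 40 N, if the wrist force passes 120 N, or if a joint passes its speed limit or range.

## Working session

There is one attempt and no reset: what is moved stays moved. The work goes in short steps, Python scripts to look and compute and a tool call to move; the robot and the scene stay as the last step left them, time stands still between calls to the robot, and variables do not carry over. Pictures are saved under pics/ and viewed, and the job is handed in when it is done.

Besides the shell and the picture viewer there is one more tool, called as name(argument=value, ...) on one line, values as JSON. jog_arm: Moves the arm, as the interface text tells. Its arguments: {"type":"object","properties":{"plan":{"type":"string"},"newtons":{"type":"number"}},"required":["plan"]}

```bash
mkdir -p pics; ls; python3 - <<'E'
from bench import *
import cv2
for n in("side","top"):
    im=capture(n); cv2.imwrite(f"pics/{n}0.png",im[:,:,::-1]); c=calibration(n); print(n,c)
print(observe())
E
```

```text
pics
side {'fx': 474.5580202252517, 'fy': 474.5580202252517, 'cx': 258.73197880301757, 'cy': 189.41080222369195, 'view': array([[ 0.99783664, -0.06534087,  0.0072527 , -0.51711953],
       [ 0.02707805,  0.50901093,  0.86033403, -0.10216501],
       [-0.05990668, -0.85827644,  0.50967906, -1.20991561],
       [ 0.        ,  0.        ,  0.        ,  1.        ]])}
top {'fx': 394.75319083361427, 'fy': 394.75319083361427, 'cx': 255.2661253671685, 'cy': 190.25398770949695, 'view': array([[ 0.02322708, -0.99972302,  0.0037922 , -0.00900978],
       [ 0.99694443,  0.02344516,  0.07451259, -0.53796285],
       [-0.07458086,  0.0020499 ,  0.99721286, -1.23373532],
       [ 0.        ,  0.        ,  0.        ,  1.        ]])}
{'clock': 0.1, 'joint_pos': array([ 1.27139020e+00,  4.80765050e-01,  1.59680082e+00, -5.76612199e-06,
        1.06510280e+00, -4.66080148e-02]), 'dq': array([ 0.0006231 , -0.00202811, -0.00176783,  0.00234233,  0.00016583,
        0.00029006]), 'effort': array([ 2.96306498e-04, -9.52261806e+01, -4.31037569e+01, -6.41778274e-05,
        5.40811612e-03,  3.53837424e-05]), 'tcp_pos': array([0.16246098, 0.62902145, 0.25574294]), 'orientation': array([-1.02163206,  1.31913947,  1.02059374]), 'force': array([-0.04637819,  0.78915173,  0.16499541]), 'torque': array([ 0.04332881, -0.01184851,  0.01290495]), 'opening': 0.08532151231110822}
```

View pics/side0.png

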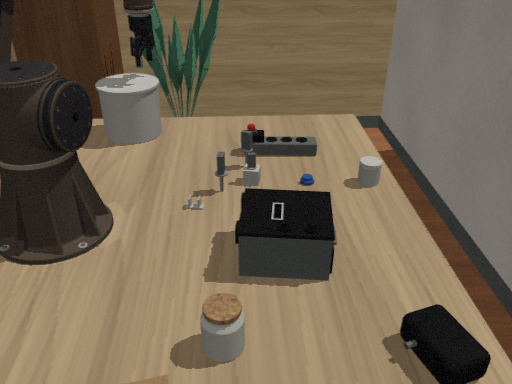

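View pics/top0.png

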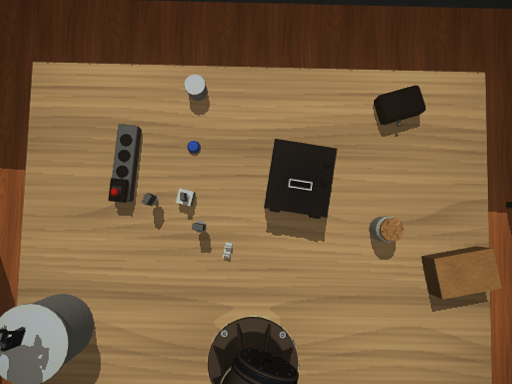

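```bash
python3 - <<'E'
import cv2
s=cv2.imread("pics/side0.png");t=cv2.imread("pics/top0.png")
def crop(im,x0,x1,y0,y1,k,n):
    cv2.imwrite(n,cv2.resize(im[y0:y1,x0:x1],None,fx=k,fy=k,interpolation=cv2.INTER_CUBIC))
crop(s,180,330,110,220,5,"pics/s_a.png")
crop(s,230,340,180,280,6,"pics/s_b.png")
crop(t,100,240,110,220,5,"pics/t_a.png")
crop(t,255,345,130,225,6,"pics/t_b.png")
E
```

```text
(no output)
```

View pics/s_a.png

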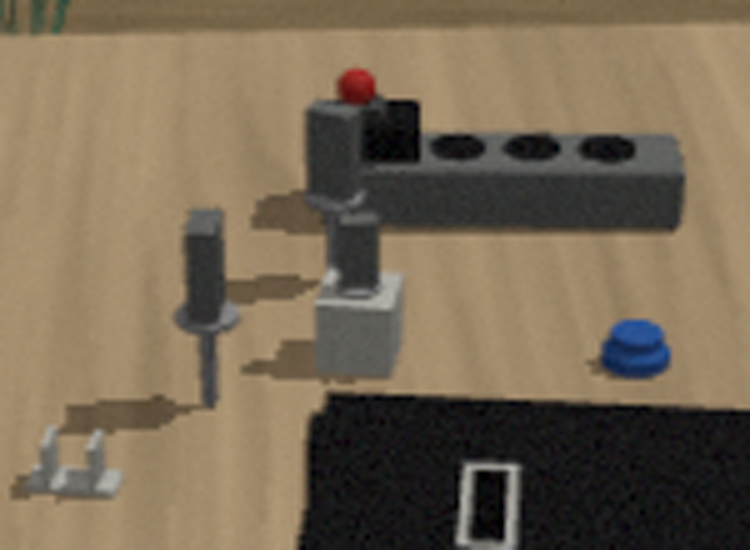

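View pics/s_b.png

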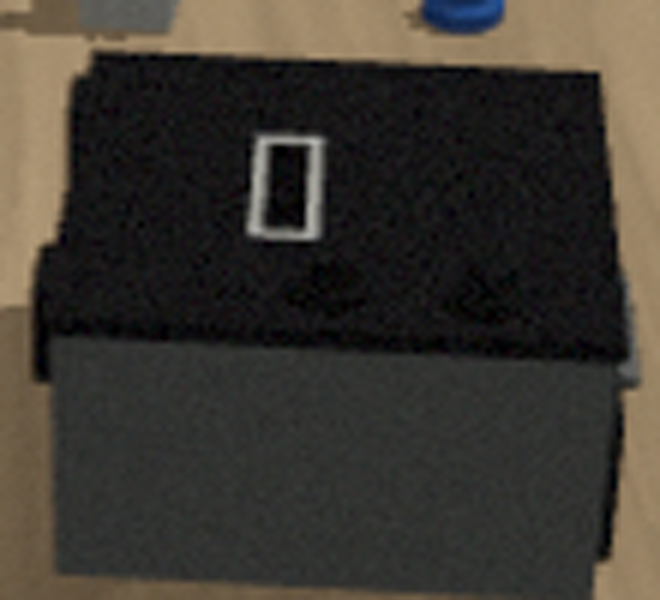

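View pics/t_a.png

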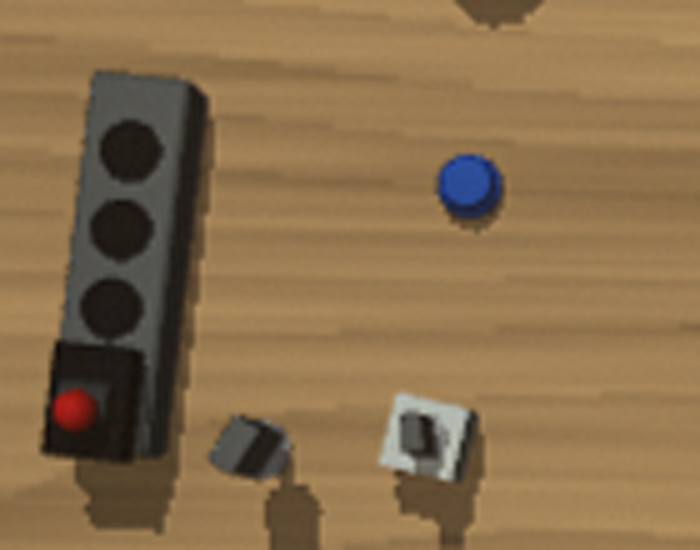

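View pics/t_b.png

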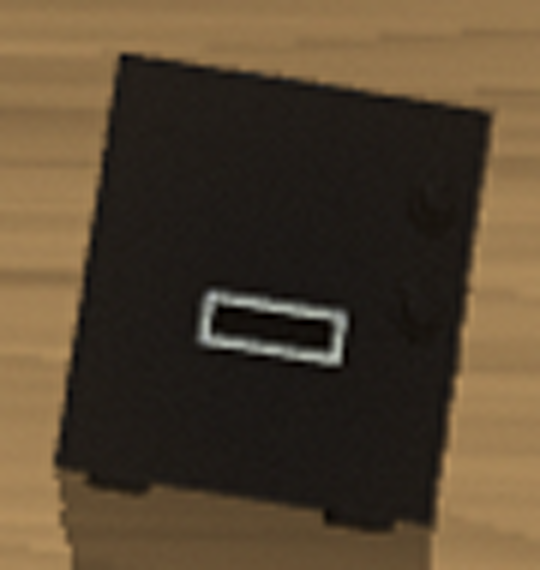

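```bash
cat > h.py <<'E'
import numpy as np
from bench import *
def pix(u,v,k,x0,y0): return ((u+.5)/k-.5+x0,(v+.5)/k-.5+y0)
def ray(n,p):
    c=calibration(n);V=c["view"];R=V[:3,:3];t=V[:3,3]
    d=np.array([(p[0]-c["cx"])/c["fx"],-(p[1]-c["cy"])/c["fy"],-1.])
    return -R.T@t,R.T@d
def atz(n,p,z):
    o,d=ray(n,p);return o+d*(z-o[2])/d[2]
def proj(n,P):
    c=calibration(n);V=c["view"];q=V[:3,:3]@np.array(P)+V[:3,3]
    return c["cx"]+c["fx"]*q[0]/-q[2], c["cy"]-c["fy"]*q[1]/-q[2]
E
python3 - <<'E'
from h import *
np.set_printoptions(precision=1,suppress=True)
def rep(name,n,pts,k,x0,y0,z):
    W=np.array([atz(n,pix(u,v,k,x0,y0),z) for u,v in pts])*1000
    print(name,n,W[:,:2].tolist().__str__()[:0],"\n",W[:,:2],"c",W.mean(0)[:2])
    e=np.roll(W,-1,0)-W; print(" len",np.linalg.norm(e,axis=1),"ang",np.degrees(np.arctan2(e[:,1],e[:,0])))
rep("stand","top",[(398,393),(477,408),(463,482),(379,467)],5,100,110,.046)
rep("lid","top",[(120,53),(491,112),(434,526),(57,466)],6,255,130,.12)
rep("rim","top",[(207,291),(347,312),(342,367),(199,346)],6,255,130,.12)
rep("slotin","top",[(216,303),(335,320),(331,354),(210,337)],6,255,130,.12)
rep("rim","side",[(255,135),(328,137),(320,240),(247,237)],6,230,180,.12)
rep("slotin","side",[(269,145),(309,147),(303,230),(262,228)],6,230,180,.12)
rep("lid","side",[(93,52),(600,73),(628,352),(50,330)],6,230,180,.12)
rep("stand","side",[(331,270),(404,276),(400,308),(318,302)],5,180,110,.046)
rep("grip","top",[(403,412),(423,414),(433,435),(405,432)],5,100,110,.094)
E
```

```text
stand top  
 [[536.9 240.2]
 [528.7 190.8]
 [482.6 197.9]
 [490.6 250.3]] c [509.7 219.8]
 len [50.1 46.7 53.  47.4] ang [-99.4 171.3  81.2 -12.2]
lid top  
 [[ 685.3  -49.7]
 [ 660.3 -232.5]
 [ 456.7 -206.5]
 [ 481.5  -23.1]] c [ 571.  -127.9]
 len [184.5 205.3 185.1 205.5] ang [-97.8 172.7  82.3  -7.4]
rim top  
 [[ 568.6  -94.5]
 [ 559.9 -163. ]
 [ 533.  -160.9]
 [ 541.6  -91. ]] c [ 550.8 -127.3]
 len [69.1 27.1 70.4 27.3] ang [-97.2 175.5  83.   -7.3]
slotin top  
 [[ 562.9  -99. ]
 [ 555.9 -157.2]
 [ 539.2 -155.4]
 [ 546.1  -96.3]] c [ 551. -127.]
 len [58.6 16.8 59.5 16.9] ang [-96.8 174.1  83.3  -9. ]
rim side  
 [[ 542.7  -88.9]
 [ 570.8  -91.9]
 [ 560.  -162.2]
 [ 533.5 -158.8]] c [ 551.8 -125.5]
 len [28.3 71.1 26.8 70.4] ang [ -6.  -98.8 172.7  82.5]
slotin side  
 [[ 547.4  -96.5]
 [ 562.7  -98.7]
 [ 554.5 -155.4]
 [ 539.5 -153.2]] c [ 551.  -125.9]
 len [15.4 57.2 15.1 57.3] ang [ -8.4 -98.3 171.9  82. ]
lid side  
 [[ 482.5  -22.2]
 [ 685.8  -49.7]
 [ 659.  -236.4]
 [ 459.8 -212.4]] c [ 571.8 -130.2]
 len [205.1 188.6 200.7 191.6] ang [ -7.7 -98.1 173.1  83.2]
stand side  
 [[495.2 249.4]
 [538.6 239.4]
 [533.5 199.3]
 [485.8 209.2]] c [513.3 224.4]
 len [44.6 40.4 48.7 41.3] ang [-13.  -97.2 168.3  76.9]
grip top  
 [[522.  227.6]
 [521.1 215.7]
 [508.7 209.2]
 [510.1 226. ]] c [515.5 219.6]
 len [12.  14.  16.8 12. ] ang [ -94.4 -152.6   85.2    7.8]
```

```bash
python3 - <<'E'
import cv2
s=cv2.imread("pics/side0.png");t=cv2.imread("pics/top0.png")
def crop(im,x0,x1,y0,y1,k,n):
    cv2.imwrite(n,cv2.resize(im[y0:y1,x0:x1],None,fx=k,fy=k,interpolation=cv2.INTER_CUBIC))
crop(s,235,275,145,190,14,"pics/s_c.png")
crop(t,165,210,180,240,12,"pics/t_c.png")
E
```

```text
(no output)
```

View pics/s_c.png

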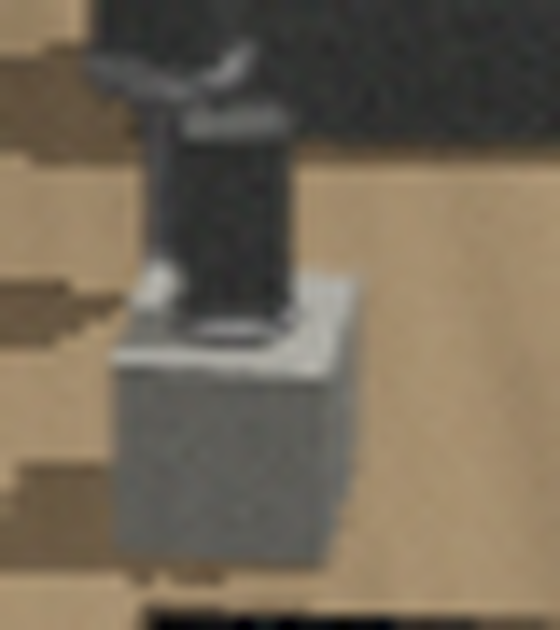

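View pics/t_c.png

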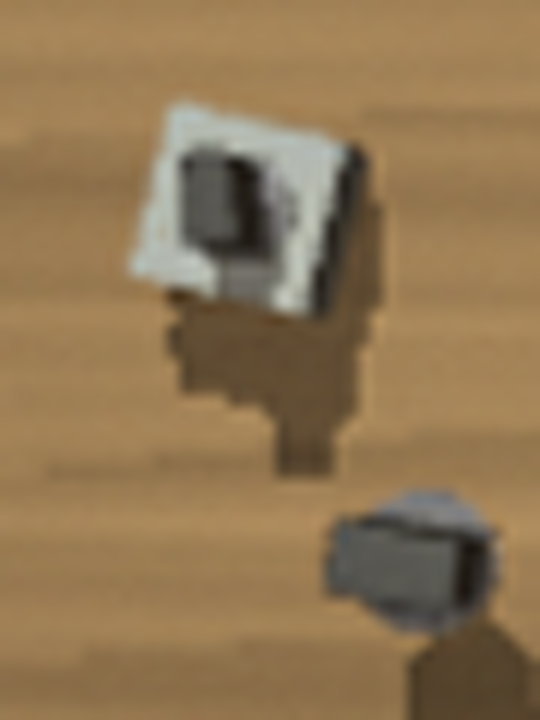

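```bash
python3 - <<'E'
from h import *
np.set_printoptions(precision=1,suppress=True)
def rep(name,n,pts,k,x0,y0,z):
    W=np.array([atz(n,pix(u,v,k,x0,y0),z) for u,v in pts])*1000
    e=np.roll(W,-1,0)-W; print(name,n,"c",W.mean(0)[:2]," len",np.linalg.norm(e,axis=1),"ang",np.degrees(np.arctan2(e[:,1],e[:,0])))
rep("stand","top",[(178,100),(354,147),(320,316),(131,270)],12,165,180,.046)
rep("standbase","side",[(135,282),(358,278),(327,375),(112,358)],14,235,145,.046)
rep("grip","top",[(183,150),(230,148),(242,240),(188,243)],12,165,180,.094)
rep("griptop","side",[(192,107),(293,107),(293,137),(180,137)],14,235,145,.094)
rep("collar","side",[(180,325),(235,345),(295,320),(235,295)],14,235,145,.05)
rep("loose2 grip","top",[(343,518),(460,538),(457,607),(325,588)],12,165,180,.12)
rep("loose1 grip","top",[(235,417),(262,421),(240,472),(210,455)],5,100,110,.13)
print(proj("side",(.51,.222,.046)),proj("top",(.51,.222,.094)))
E
```

```text
stand top c [510.3 221.1]  len [47.3 44.5 50.4 45.6] ang [-103.6  170.6   77.7  -13.3]
standbase side c [510.1 223.1]  len [47.9 44.3 45.7 34.6] ang [  -0.7 -102.3  167.6   79.7]
grip top c [510.8 221.5]  len [11.7 23.1 13.4 23.2] ang [ -86.2 -170.5   94.5    5.2]
griptop side c [511.4 221.7]  len [21.1 14.1 23.4 14.3] ang [ -2.9 -93.4 177.1  77.3]
collar side c [510.4 216.2]  len [14.6 16.9 17.  17.8] ang [ -40.5   38.4  135.3 -133.5]
loose2 grip top c [421.4 168.7]  len [28.7 16.6 32.3 17.4] ang [-98.3 179.4  83.2 -12.5]
loose1 grip top c [500.5 316.2]  len [15.8 31.9 20.1 26.1] ang [-97.1 159.   62.  -31.1]
(np.float64(251.1815560333112), np.float64(167.75887099121672)) (np.float64(181.93709547207288), np.float64(196.05745653781284))
```

```bash
cat >> h.py <<'E'
from scipy.spatial.transform import Rotation as Ro
def st():
    o=observe();R=Ro.from_rotvec(o["orientation"]).as_matrix()
    print("t",round(o["clock"],2),"tcp",np.round(o["tcp_pos"]*1000,1),"jawyaw",round(float(np.degrees(np.arctan2(R[1,2],R[0,2]))),1),"x",np.round(R[:,0],3),"F",np.round(o["force"],2),"T",np.round(o["torque"],2),"open",round(o["opening"]*1000,1))
    return o
E
python3 -c "
from h import *
o=st();print(o['joint_pos'])"
```

```text
t 0.1 tcp [162.5 629.  255.7] jawyaw 75.5 x [-0.    -0.001 -1.   ] F [-0.05  0.79  0.16] T [ 0.04 -0.01  0.01] open 85.3
[ 1.27139020e+00  4.80765050e-01  1.59680082e+00 -5.76612199e-06
  1.06510280e+00 -4.66080148e-02]
```

jog_arm(plan="32 -37 0 8 85; 64 -74 0 16 60; 96 -111 0 18.5 45; 128 -148 0 18.5 45; 160 -185 0 18.5 45; 192 -222 0 18.5 45; 224 -259 0 18.5 45; 256 -296 0 18.5 45; 288 -333 0 18.5 45; 320 -370 0 18.5 45; 348 -407 0 18.5 45; 348 -407 0 18.5 45", newtons=40)

```text
clock: 1.3
tcp_pos: [0.5134, 0.218, 0.2555]
orientation: [-1.259, 1.178, 1.256]
force: [-0.3, 0.2, 0.4]
opening: 0.0452
```

```bash
python3 -c "
from h import *
o=st();print(o['joint_pos'])"
```

```text
t 1.3 tcp [513.4 218.  255.5] jawyaw 93.8 x [ 0.001 -0.002 -1.   ] F [-0.31  0.2   0.39] T [ 0.04  0.04 -0.05] open 45.2
[ 0.34846242  0.35250655  1.81118888 -0.00252568  0.97773632 -1.28689596]
```

jog_arm(plan="-3 4 -30 0 45; -3 4 -70 0 45; -3 4 -110 0 45; -3 4 -140 0 45; -3 4 -140 0 45")

```text
clock: 1.8
tcp_pos: [0.5077, 0.2213, 0.1121]
orientation: [-1.258, 1.184, 1.26]
force: [-0.7, -0.4, 1.3]
opening: 0.0447
```

```bash
python3 - <<'E'
from h import *
import cv2
o=st()
for n,(x0,x1,y0,y1) in {"side":(210,290,100,190),"top":(140,230,150,230)}.items():
    im=capture(n)[:,:,::-1]; cv2.imwrite(f"pics/{n}1.png",cv2.resize(im[y0:y1,x0:x1],None,fx=6,fy=6,interpolation=cv2.INTER_CUBIC))
E
```

```text
t 1.8 tcp [507.7 221.3 112.1] jawyaw 93.8 x [-0.005 -0.004 -1.   ] F [-0.73 -0.36  1.28] T [-0.05  0.02  0.02] open 44.7
```

View pics/side1.png

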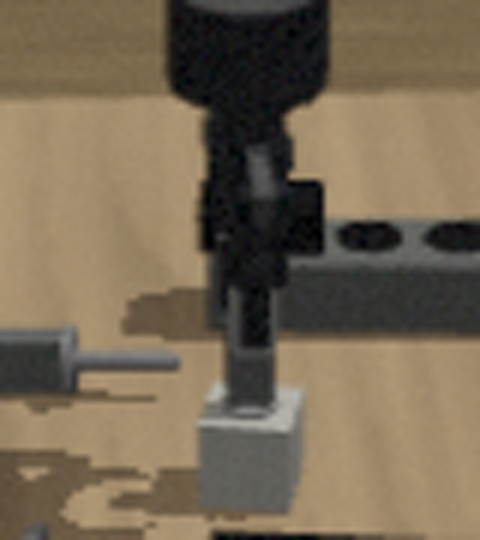

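View pics/top1.png

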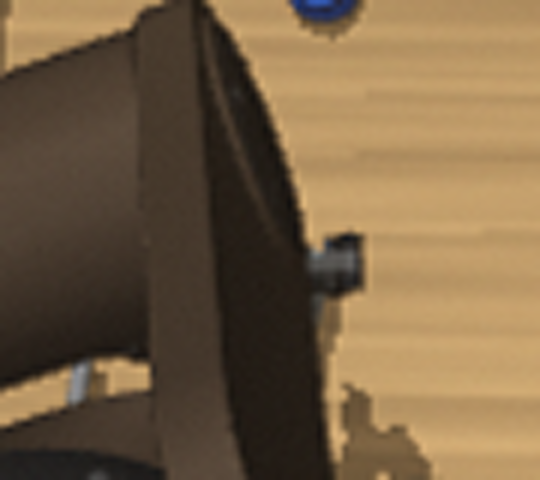

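```bash
python3 - <<'E'
from h import *
import cv2
o=st()
for n in("side","top"):
    im=capture(n)[:,:,::-1]; cv2.imwrite(f"pics/{n}2.png",im)
E
```

```text
t 1.9 tcp [510.1 222.1 115.8] jawyaw 93.8 x [-0.    -0.002 -1.   ] F [ 0.11 -0.36  0.77] T [0.   0.02 0.02] open 44.7
```

View pics/side2.png

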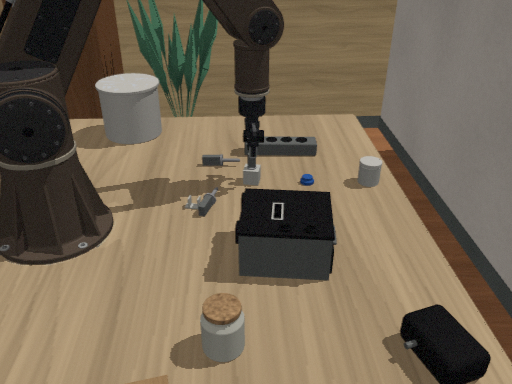

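View pics/top2.png

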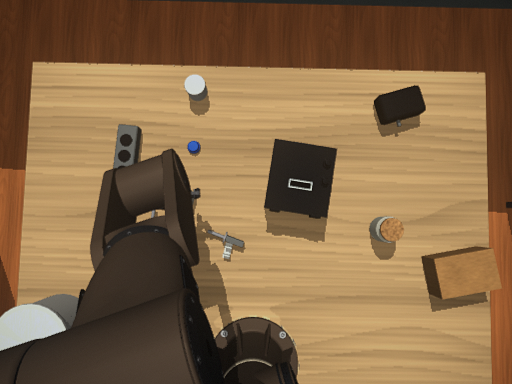

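jog_arm(plan="0 0 -15 0 45; 0 0 -34 0 45; 0 0 -34 0 45; 0 0 -34 0 45")

```text
clock: 2.4
tcp_pos: [0.5117, 0.2227, 0.0844]
orientation: [-1.26, 1.175, 1.254]
force: [0.0, 0.0, 0.8]
opening: 0.0452
```

jog_arm(plan="0 0 0 0 30; 0 0 0 0 20; 0 0 0 0 14; 0 0 0 0 8; 0 0 0 0 8; 0 0 0 0 8", newtons=40)

```text
clock: 3.0
tcp_pos: [0.5122, 0.2228, 0.0852]
orientation: [-1.261, 1.174, 1.254]
force: [-1.5, -0.9, 11.0]
opening: 0.0135
```

```bash
python3 -c "
from h import *
o=st()
W=[atz('side',p,.012)*1000 for p in [(240,161),(203,160)]];print(W)"
```

```text
t 3.0 tcp [512.2 222.8  85.2] jawyaw 93.8 x [ 0.005 -0.    -1.   ] F [-1.48 -0.93 11.03] T [-0.11  0.28  0.01] open 13.5
[array([479.91289761, 333.53764783,  12.        ]), array([361.60730385, 346.62339999,  12.        ])]
```

jog_arm(plan="0 0 10 0 8; 0 0 25 0 8; 0 0 50 0 8; 0 0 90 0 8; 0 0 125 0 8; 0 0 125 0 8; 0 0 125 0 8; 0 0 125 0 8")

```text
clock: 3.8
tcp_pos: [0.5116, 0.2226, 0.2096]
orientation: [-1.26, 1.175, 1.254]
force: [-0.5, -0.4, -0.7]
opening: 0.0135
```

```bash
python3 - <<'E'
from h import *
import cv2
o=st()
im=capture("side")[:,:,::-1]; cv2.imwrite("pics/s3.png",cv2.resize(im[80:190,200:300],None,fx=7,fy=7,interpolation=cv2.INTER_CUBIC)[:600])
im=capture("top")[:,:,::-1]; cv2.imwrite("pics/t3.png",im)
E
```

```text
t 3.8 tcp [511.6 222.6 209.6] jawyaw 93.8 x [ 0.004 -0.001 -1.   ] F [-0.48 -0.43 -0.68] T [ 0.03  0.01 -0.03] open 13.5
```

View pics/s3.png

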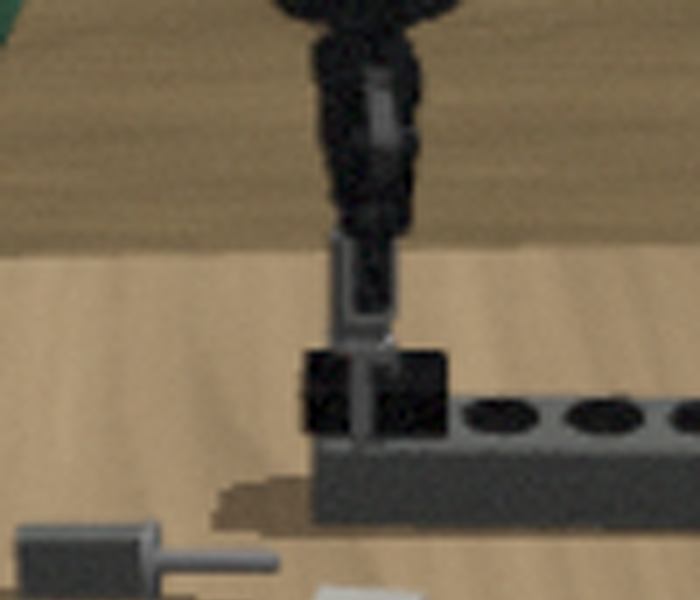

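```bash
python3 - <<'E'
from h import *
print(pix(362,440,7,200,80),proj("side",(.5116,.2226,.1284)))
print(pix(362,345,7,200,80),proj("side",(.5116,.2226,.1704)))
p0=proj("side",(.5116,.2226,.1284));p1=proj("side",(.5216,.2226,.1284));print(p1[0]-p0[0])
E
```

```text
(251.28571428571428, 142.42857142857144) (np.float64(251.70137635602924), np.float64(142.35672414648192))
(251.28571428571428, 128.85714285714286) (np.float64(251.69695630984643), np.float64(128.85627458553546))
3.467677104495692
```

View pics/t3.png

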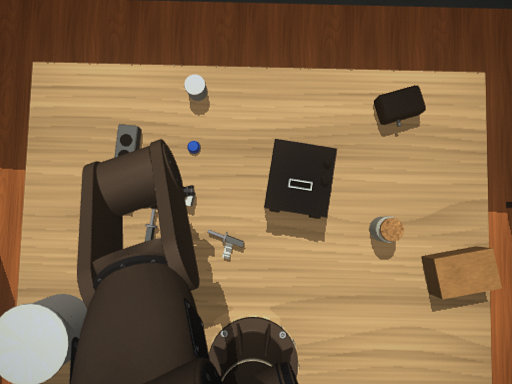

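jog_arm(plan="4 -37 15 -3 8; 8 -80 20 -6 8; 12 -125 20 -9 8; 16 -170 20 -11.3 8; 22 -215 20 -11.3 8; 27 -260 20 -11.3 8; 31 -300 20 -11.3 8; 34 -335 20 -11.3 8; 37 -360 20 -11.3 8; 37.7 -370.9 20 -11.3 8; 37.7 -370.9 20 -11.3 8; 37.7 -370.9 20 -11.3 8")

```text
clock: 5.1
tcp_pos: [0.5488, -0.1475, 0.2286]
orientation: [-1.113, 1.268, 1.11]
force: [1.5, 1.1, 0.1]
opening: 0.0133
```

```bash
python3 - <<'E'
from h import *
import cv2
o=st()
for n,(x0,x1,y0,y1) in {"side":(225,325,150,235),"top":(255,345,130,225)}.items():
    im=capture(n)[:,:,::-1]; cv2.imwrite(f"pics/{n}4.png",cv2.resize(im[y0:y1,x0:x1],None,fx=6,fy=6,interpolation=cv2.INTER_CUBIC))
t=o["tcp_pos"]; print(proj("side",t+np.array([-.0012,0,-.0812])),proj("side",t+np.array([-.0012,0,-.0392])))
E
```

```text
t 5.1 tcp [ 548.8 -147.5  228.6] jawyaw 82.5 x [ 0.002 -0.001 -1.   ] F [1.46 1.09 0.1 ] T [ 0.03 -0.05 -0.  ] open 13.3
(np.float64(276.9558186294312), np.float64(205.64624741683375)) (np.float64(277.4802048588247), np.float64(189.16910102090742))
```

View pics/side4.png

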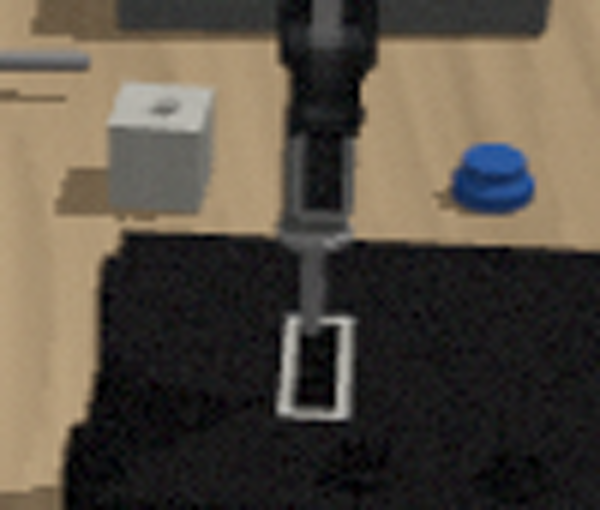

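View pics/top4.png

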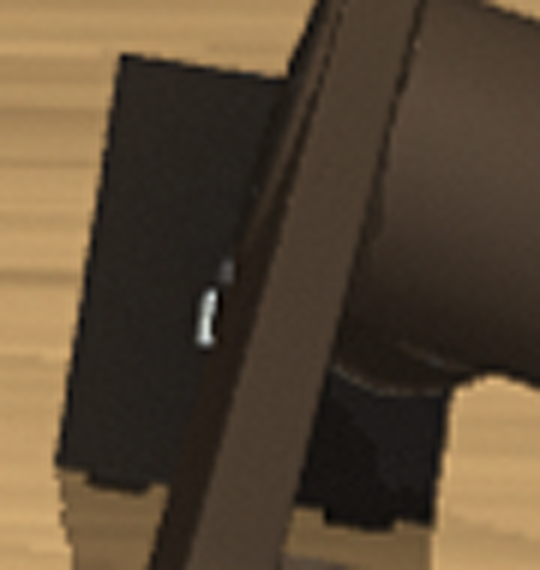

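jog_arm(plan="0.5 -0.8 -10 0 8; 0.5 -0.8 -22 0 8; 0.5 -0.8 -28 0 8; 0.5 -0.8 -34 0 8; 0.5 -0.8 -34 0 8")

```text
clock: 5.7
tcp_pos: [0.549, -0.1476, 0.1938]
orientation: [-1.114, 1.268, 1.112]
force: [0.0, 0.2, -0.8]
opening: 0.0134
```

```bash
python3 - <<'E'
from h import *
import cv2
o=st()
for n,(x0,x1,y0,y1) in {"side":(225,325,170,235)}.items():
    im=capture(n)[:,:,::-1]; cv2.imwrite(f"pics/{n}5.png",cv2.resize(im[y0:y1,x0:x1],None,fx=7,fy=7,interpolation=cv2.INTER_CUBIC))
print(atz("side",pix(165,107,6,225,150),.046))
st()
E
```

```text
t 5.7 tcp [ 549.  -147.6  193.8] jawyaw 82.5 x [ 0.001 -0.001 -1.   ] F [ 0.05  0.24 -0.81] T [ 0.02  0.03 -0.04] open 13.4
[0.51278604 0.2240188  0.046     ]
t 5.75 tcp [ 549.3 -147.8  194.4] jawyaw 82.6 x [ 0.001 -0.001 -1.   ] F [-0.28 -0.13 -0.49] T [-0.01 -0.02 -0.  ] open 13.6
```

View pics/side5.png

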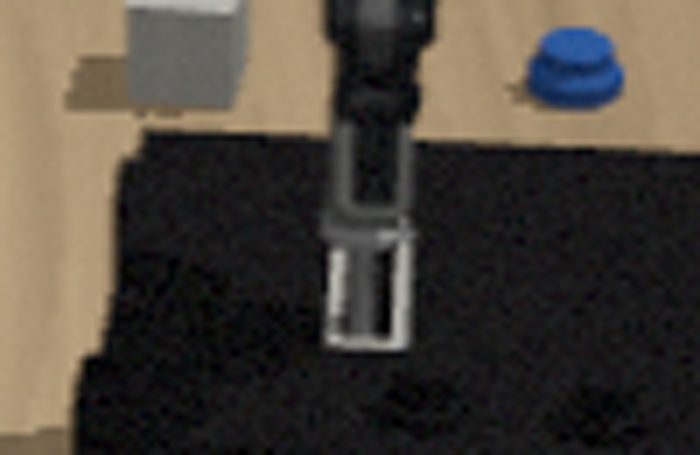

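jog_arm(plan="0.6 0 -6 0 8; 0.6 0 -12 0 8; 0.6 0 -17 0 8; 0.6 0 -19 0 8; 0.6 0 -19 0 8; 0.6 0 -19 0 8")

```text
clock: 6.35
tcp_pos: [0.5499, -0.1478, 0.1755]
orientation: [-1.114, 1.268, 1.111]
force: [-0.1, 0.4, 0.2]
opening: 0.0134
```

```bash
python3 - <<'E'
from h import *
st()
E
```

```text
t 6.35 tcp [ 549.9 -147.8  175.5] jawyaw 82.5 x [ 0.001 -0.001 -1.   ] F [-0.07  0.38  0.25] T [-0.07 -0.02  0.05] open 13.4
```

jog_arm(plan="0.4 3 0 0 8; 0.8 6 0 0 8; 1 8 0 0 8; 1 8 0 0 8; 1 8 0 0 8")

```text
clock: 6.85
tcp_pos: [0.5509, -0.1397, 0.1755]
orientation: [-1.114, 1.267, 1.112]
force: [0.0, -0.1, 0.1]
opening: 0.0134
```

jog_arm(plan="0.1 1 0 0 8; 0.3 2 0 0 8; 0.3 2 0 0 8; 0.3 2 0 0 8")

```text
clock: 7.25
tcp_pos: [0.5513, -0.1377, 0.1755]
orientation: [-1.115, 1.267, 1.112]
force: [-0.2, 0.4, -0.8]
opening: 0.0133
```

jog_arm(plan="0.1 1 0 0 8; 0.3 2 0 0 8; 0.3 2 0 0 8; 0.3 2 0 0 8")

```text
clock: 7.65
tcp_pos: [0.5516, -0.1356, 0.1755]
orientation: [-1.115, 1.267, 1.112]
force: [0.3, -0.6, -0.8]
opening: 0.0136
```

jog_arm(plan="0.1 1 0 0 8; 0.3 2 0 0 8; 0.3 2 0 0 8; 0.3 2 0 0 8")

```text
clock: 8.05
tcp_pos: [0.5519, -0.1336, 0.1755]
orientation: [-1.115, 1.267, 1.112]
force: [-0.3, -1.1, -0.6]
opening: 0.0132
```

jog_arm(plan="0.1 1 0 0 8; 0.1 1 0 0 8; 0.1 1 0 0 8")

```text
clock: 8.35
tcp_pos: [0.552, -0.1326, 0.1755]
orientation: [-1.115, 1.267, 1.112]
force: [-0.3, -0.1, -1.1]
opening: 0.0136
```

```bash
python3 -c "
from h import *
st()"
```

```text
t 8.35 tcp [ 552.  -132.6  175.5] jawyaw 82.6 x [ 0.001 -0.001 -1.   ] F [-0.33 -0.08 -1.11] T [-0.04 -0.04  0.01] open 13.6
```

jog_arm(plan="0.1 1 0 0 8; 0.1 1 0 0 8; 0.1 1 0 0 8")

```text
clock: 8.65
tcp_pos: [0.5521, -0.1315, 0.1755]
orientation: [-1.115, 1.267, 1.112]
force: [0.0, -0.2, -0.8]
opening: 0.0133
```

```bash
python3 -c "
from h import *
st()"
```

```text
t 8.65 tcp [ 552.1 -131.5  175.5] jawyaw 82.6 x [ 0.001 -0.001 -1.   ] F [ 0.05 -0.22 -0.78] T [-0.   -0.    0.03] open 13.3
```

jog_arm(plan="0.2 1 0 0 8; 0.3 2 0 0 8; 0.3 2 0 0 8")

```text
clock: 8.95
tcp_pos: [0.5524, -0.1294, 0.1755]
orientation: [-1.115, 1.267, 1.112]
force: [1.0, -0.3, -1.3]
opening: 0.0137
```

jog_arm(plan="0.1 1 0 0 8; 0.3 2 0 0 8; 0.3 2 0 0 8")

```text
clock: 9.25
tcp_pos: [0.5527, -0.1273, 0.1755]
orientation: [-1.115, 1.267, 1.112]
force: [0.2, -0.2, -1.2]
opening: 0.0136
```

jog_arm(plan="0.1 1 0 0 8; 0.3 2 0 0 8; 0.3 2 0 0 8")

```text
clock: 9.55
tcp_pos: [0.553, -0.1251, 0.1755]
orientation: [-1.115, 1.267, 1.112]
force: [-0.2, -0.0, -0.7]
opening: 0.0134
```

jog_arm(plan="0.1 1 0 0 8; 0.3 2 0 0 8; 0.3 2 0 0 8")

```text
clock: 9.85
tcp_pos: [0.5533, -0.123, 0.1755]
orientation: [-1.115, 1.267, 1.112]
force: [0.4, -1.2, -1.3]
opening: 0.0138
```

jog_arm(plan="0.1 1 0 0 8; 0.3 2 0 0 8; 0.3 2 0 0 8")

```text
clock: 10.15
tcp_pos: [0.5536, -0.121, 0.1755]
orientation: [-1.115, 1.267, 1.112]
force: [-0.1, -1.3, -0.5]
opening: 0.0134
```

```bash
python3 - <<'E'
from h import *
import cv2
st()
im=capture("side")[:,:,::-1]; cv2.imwrite("pics/s6.png",cv2.resize(im[150:290,225:345],None,fx=5,fy=4,interpolation=cv2.INTER_CUBIC))
st()
im=capture("top")[:,:,::-1]
st()
E
```

```text
t 10.15 tcp [ 553.6 -121.   175.5] jawyaw 82.6 x [ 0.001 -0.001 -1.   ] F [-0.14 -1.26 -0.46] T [-0.37  0.09  0.05] open 13.4
t 10.2 tcp [ 553.6 -121.1  175.5] jawyaw 82.6 x [ 0.001 -0.001 -1.   ] F [-0.94 -2.   -1.47] T [-0.29  0.12 -0.05] open 13.3
t 10.25 tcp [ 553.6 -121.1  175.5] jawyaw 82.6 x [ 0.001 -0.001 -1.   ] F [-0.11 -0.72 -0.55] T [-0.37  0.11  0.  ] open 13.4
```

View pics/s6.png

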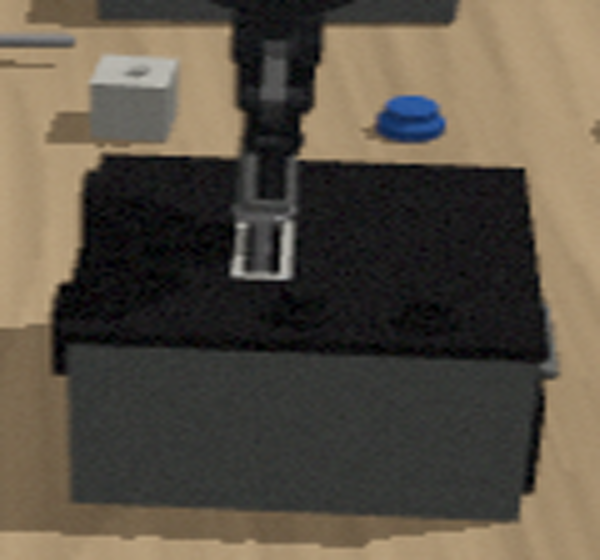

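jog_arm(plan="0.1 1 0 0 8; 0.1 1 0 0 8; 0.1 1 0 0 8")

```text
clock: 10.55
tcp_pos: [0.5537, -0.1202, 0.1755]
orientation: [-1.115, 1.267, 1.112]
force: [-0.6, -3.5, -0.7]
opening: 0.0133
```

```bash
python3 -c "
from h import *
st()"
```

```text
t 10.55 tcp [ 553.7 -120.2  175.5] jawyaw 82.6 x [ 0.001 -0.001 -1.   ] F [-0.57 -3.54 -0.67] T [-0.97  0.16  0.01] open 13.3
```

jog_arm(plan="0.1 1 0 0 8; 0.1 1 0 0 8; 0.1 1 0 0 8")

```text
clock: 10.85
tcp_pos: [0.5539, -0.1193, 0.1756]
orientation: [-1.115, 1.267, 1.112]
force: [0.3, -4.6, -1.7]
opening: 0.0135
```

```bash
python3 -c "
from h import *
st()"
```

```text
t 10.85 tcp [ 553.9 -119.3  175.6] jawyaw 82.6 x [ 0.001 -0.001 -1.   ] F [ 0.34 -4.58 -1.68] T [-1.08  0.16 -0.04] open 13.5
```

jog_arm(plan="0.1 1 0 0 8; 0.1 1 0 0 8; 0.1 1 0 0 8")

```text
clock: 11.15
tcp_pos: [0.554, -0.1183, 0.1756]
orientation: [-1.116, 1.267, 1.112]
force: [-0.0, -4.8, -1.3]
opening: 0.0131
```

```bash
python3 -c "
from h import *
st()"
```

```text
t 11.15 tcp [ 554.  -118.3  175.6] jawyaw 82.6 x [ 0.001 -0.001 -1.   ] F [-0.01 -4.81 -1.32] T [-1.03  0.09 -0.03] open 13.1
```

jog_arm(plan="0.1 0.7 0 0 8; 0.1 0.7 0 0 8; 0.1 0.7 0 0 8")

```text
clock: 11.45
tcp_pos: [0.5541, -0.1176, 0.1755]
orientation: [-1.116, 1.267, 1.112]
force: [-0.0, -5.1, -0.8]
opening: 0.0132
```

```bash
python3 -c "
from h import *
import cv2
st()
im=capture('side')[:,:,::-1]; cv2.imwrite('pics/s7.png',cv2.resize(im[150:290,225:345],None,fx=5,fy=4,interpolation=cv2.INTER_CUBIC))
st()
"
```

```text
t 11.45 tcp [ 554.1 -117.6  175.5] jawyaw 82.6 x [ 0.001 -0.001 -1.   ] F [-0.02 -5.11 -0.79] T [-1.12  0.12  0.01] open 13.2
t 11.5 tcp [ 554.1 -117.6  175.6] jawyaw 82.6 x [ 0.001 -0.001 -1.   ] F [-0.98 -5.11 -1.66] T [-1.16  0.13  0.01] open 13.5
```

View pics/s7.png

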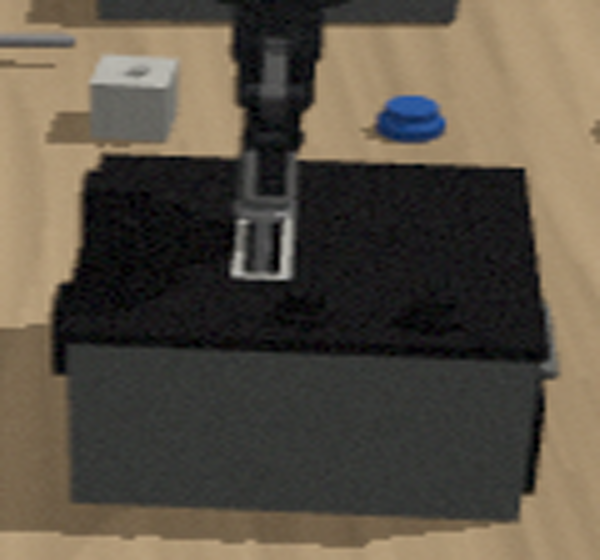

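jog_arm(plan="0.1 0.7 0 0 8; 0.1 0.7 0 0 8; 0.1 0.7 0 0 8")

```text
clock: 11.8
tcp_pos: [0.5542, -0.117, 0.1756]
orientation: [-1.116, 1.267, 1.112]
force: [-0.4, -5.7, -0.7]
opening: 0.0136
```

```bash
python3 -c "
from h import *
st()"
```

```text
t 11.8 tcp [ 554.2 -117.   175.6] jawyaw 82.6 x [ 0.001 -0.002 -1.   ] F [-0.41 -5.72 -0.73] T [-1.15  0.14 -0.  ] open 13.6
```

jog_arm(plan="0.1 0.7 0 0 8; 0.1 0.7 0 0 8; 0.1 0.7 0 0 8")

```text
clock: 12.1
tcp_pos: [0.5543, -0.1164, 0.1756]
orientation: [-1.116, 1.267, 1.112]
force: [-0.8, -5.7, -1.3]
opening: 0.0137
```

```bash
python3 -c "
from h import *
import cv2
st()
im=capture('side')[:,:,::-1]; cv2.imwrite('pics/s8.png',cv2.resize(im[150:290,225:345],None,fx=5,fy=4,interpolation=cv2.INTER_CUBIC))
st()
"
```

```text
t 12.1 tcp [ 554.3 -116.4  175.6] jawyaw 82.6 x [ 0.001 -0.002 -1.   ] F [-0.77 -5.65 -1.28] T [-1.26  0.21  0.04] open 13.7
t 12.15 tcp [ 554.2 -116.4  175.5] jawyaw 82.6 x [ 0.001 -0.002 -1.   ] F [-2.16 -5.91 -1.21] T [-1.25  0.18  0.03] open 13.7
```

View pics/s8.png

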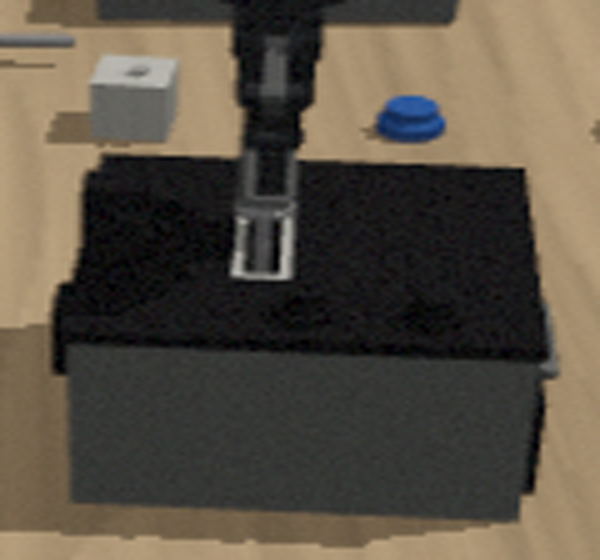

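jog_arm(plan="0.1 0.6 0 0 8; 0.1 0.6 0 0 8; 0.1 0.6 0 0 8")

```text
clock: 12.45
tcp_pos: [0.5543, -0.1159, 0.1755]
orientation: [-1.116, 1.267, 1.112]
force: [-0.1, -5.6, -1.9]
opening: 0.0135
```

```bash
python3 -c "
from h import *
import cv2
st()
im=capture('side')[:,:,::-1]; cv2.imwrite('pics/s9.png',im[200:280,225:385])
o=cv2.imread('pics/side2.png')
print(cv2.absdiff(im[200:280,325:385],o[200:280,325:385]).max(axis=(1,2)).max(), cv2.absdiff(im[200:280,325:385],o[200:280,325:385]).mean())
st()
"
```

```text
t 12.45 tcp [ 554.3 -115.9  175.5] jawyaw 82.6 x [ 0.001 -0.002 -1.   ] F [-0.1  -5.62 -1.9 ] T [-1.18  0.22  0.02] open 13.5
59 5.412916666666667
t 12.5 tcp [ 554.3 -115.9  175.5] jawyaw 82.6 x [ 0.001 -0.002 -1.   ] F [-1.57 -5.7  -1.02] T [-1.23  0.22  0.03] open 13.7
```

jog_arm(plan="0.1 0.6 0 0 8; 0.1 0.6 0 0 8; 0.1 0.6 0 0 8")

```text
clock: 12.8
tcp_pos: [0.5544, -0.1152, 0.1755]
orientation: [-1.116, 1.267, 1.112]
force: [0.2, -5.1, -1.5]
opening: 0.0133
```

```bash
python3 -c "
from h import *
import cv2
st()
im=capture('side')[:,:,::-1]; cv2.imwrite('pics/s10.png',im[200:280,225:385])
o=cv2.imread('pics/side2.png')
print(cv2.absdiff(im[200:280,325:385],o[200:280,325:385]).mean())
st()
"
```

```text
t 12.8 tcp [ 554.4 -115.2  175.5] jawyaw 82.6 x [ 0.001 -0.002 -1.   ] F [ 0.2  -5.07 -1.51] T [-0.91  0.26  0.01] open 13.3
17.513125
t 12.85 tcp [ 554.4 -115.2  175.5] jawyaw 82.6 x [ 0.001 -0.002 -1.   ] F [-1.45 -4.05 -1.28] T [-0.92  0.26  0.04] open 13.3
```

```bash
python3 -c "
import cv2
a=cv2.imread('pics/s10.png');cv2.imwrite('pics/s10b.png',cv2.resize(a,None,fx=4,fy=4))"
```

```text
(no output)
```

View pics/s10b.png

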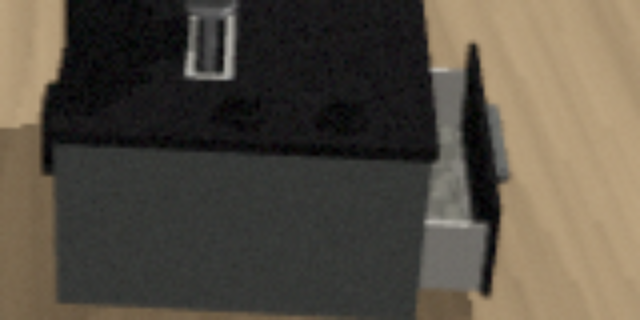

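jog_arm(plan="-0.4 -3 0 0 8; -0.9 -7 0 0 8; -1.4 -11 0 0 8; -1.4 -11 0 0 8; -1.4 -11 8 0 8; -1.4 -11 20 0 8; -1.4 -11 35 0 8; -1.4 -11 55 0 8; -1.4 -11 65 0 8; -1.4 -11 65 0 8")

```text
clock: 13.85
tcp_pos: [0.5539, -0.1264, 0.2425]
orientation: [-1.118, 1.266, 1.11]
force: [-0.4, 0.4, -0.9]
opening: 0.0134
```

```bash
python3 - <<'E'
from h import *
import cv2
o=st()
im=capture("side")[:,:,::-1]; cv2.imwrite("pics/s11.png",cv2.resize(im[120:240,225:385],None,fx=5,fy=5,interpolation=cv2.INTER_CUBIC))
t=o["tcp_pos"]; print(proj("side",t+np.array([-.0012,0,-.0812])),proj("side",t+np.array([-.0012,0,-.0392])))
E
```

```text
t 13.85 tcp [ 553.9 -126.4  242.5] jawyaw 82.6 x [ 0.004 -0.003 -1.   ] F [-0.42  0.36 -0.86] T [-0.02 -0.04 -0.  ] open 13.4
(np.float64(278.50012661547623), np.float64(195.1538226502733)) (np.float64(279.0508149610683), np.float64(178.63992997936978))
```

View pics/s11.png

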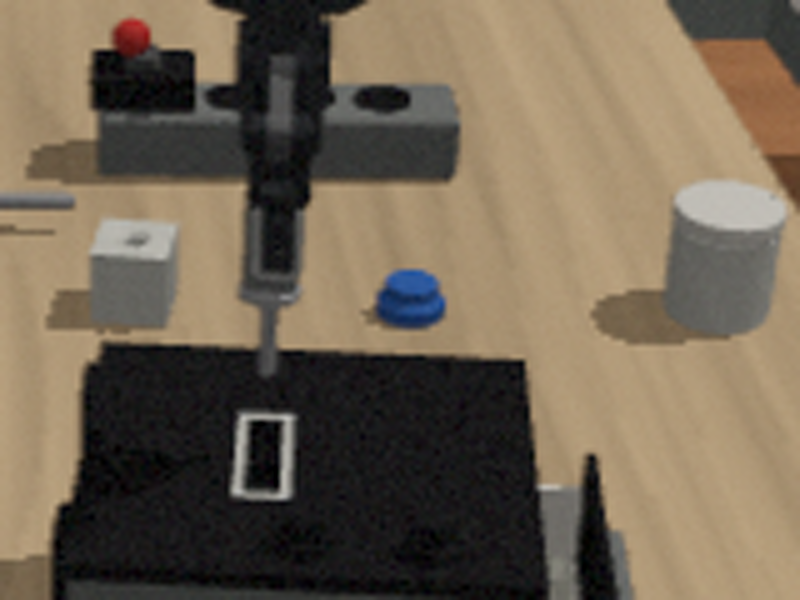

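jog_arm(plan="-5 40 0 3 8; -10 85 0 6 8; -15 130 0 9 8; -20 175 0 11.2 8; -26 220 0 11.2 8; -31 260 0 11.2 8; -36 295 0 11.2 8; -39 325 0 11.2 8; -41 342 0 11.2 8; -42 349 -20 11.2 8; -42 349 -40 11.2 8; -42 349 -40 11.2 8")

```text
clock: 15.1
tcp_pos: [0.5094, 0.2224, 0.1984]
orientation: [-1.26, 1.18, 1.259]
force: [-0.6, 0.1, -1.8]
opening: 0.0137
```

```bash
python3 - <<'E'
from h import *
import cv2
o=st()
im=capture("side")[:,:,::-1]; cv2.imwrite("pics/s12.png",cv2.resize(im[120:195,220:285],None,fx=8,fy=8,interpolation=cv2.INTER_CUBIC))
st()
E
```

```text
t 15.1 tcp [509.4 222.4 198.4] jawyaw 93.9 x [-0.002 -0.003 -1.   ] F [-0.65  0.14 -1.82] T [ 0.01  0.02 -0.03] open 13.7
t 15.15 tcp [510.2 222.4 199.9] jawyaw 93.8 x [-0.    -0.003 -1.   ] F [-0.64  0.03 -0.67] T [-0.01 -0.06  0.05] open 14.0
```

View pics/s12.png

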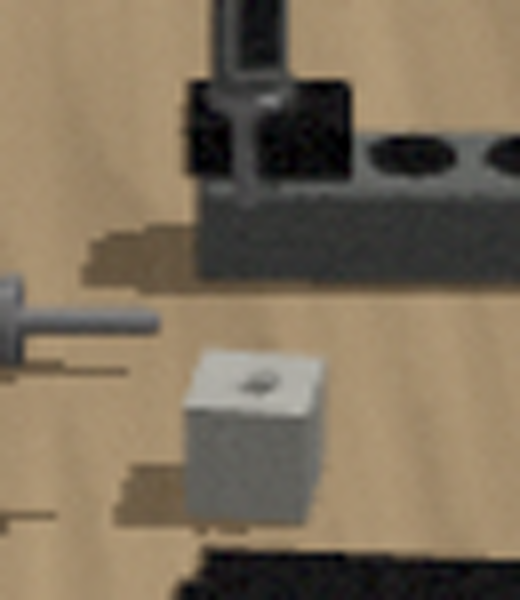

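```bash
python3 - <<'E'
from h import *
for p in [(255.5,381),(260,382)]:
    print(atz("side",pix(*p,8,220,120),.046)*1000)
E
```

```text
[511.13178881 225.55626093  46.        ]
[512.75934008 224.67978085  46.        ]
```

jog_arm(plan="2.3 0.9 -20 0 8; 2.3 0.9 -45 0 8; 2.3 0.9 -60 0 8; 2.3 0.9 -66 0 8; 2.3 0.9 -66 0 8; 2.3 0.9 -66 0 8")

```text
clock: 15.75
tcp_pos: [0.513, 0.2234, 0.1348]
orientation: [-1.261, 1.178, 1.257]
force: [-0.3, -0.3, -0.1]
opening: 0.0137
```

```bash
python3 - <<'E'
from h import *
import cv2
o=st()
im=capture("side")[:,:,::-1]; cv2.imwrite("pics/s13.png",cv2.resize(im[130:195,220:285],None,fx=9,fy=9,interpolation=cv2.INTER_CUBIC))
st()
E
```

```text
t 15.75 tcp [513.  223.4 134.8] jawyaw 93.8 x [ 0.001 -0.002 -1.   ] F [-0.26 -0.25 -0.15] T [ 0.06 -0.07 -0.01] open 13.7
t 15.8 tcp [513.1 223.5 134.9] jawyaw 93.8 x [ 0.001 -0.002 -1.   ] F [ 0.63  0.24 -1.31] T [ 0.06  0.02 -0.03] open 13.4
```

View pics/s13.png

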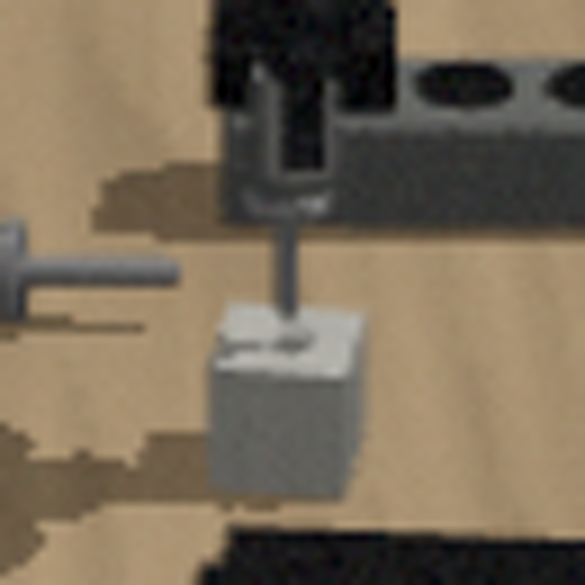

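jog_arm(plan="0 0 -5 0 8; 0 0 -10 0 8; 0 0 -15 0 8; 0 0 -20 0 8; 0 0 -20 0 8")

```text
clock: 16.3
tcp_pos: [0.5126, 0.2233, 0.114]
orientation: [-1.26, 1.179, 1.257]
force: [-0.0, -0.0, 0.2]
opening: 0.0136
```

```bash
python3 -c "
from h import *
st()"
```

```text
t 16.3 tcp [512.6 223.3 114. ] jawyaw 93.8 x [ 0.    -0.003 -1.   ] F [-0.04 -0.04  0.24] T [ 0.04 -0.02 -0.07] open 13.6
```

Tip is 13 mm into the hole, no contact. Down to collar seat (TCP z ≈ 85).

jog_arm(plan="0 0 -8 0 8; 0 0 -16 0 8; 0 0 -23 0 8; 0 0 -26 0 8; 0 0 -28 0 8; 0 0 -28 0 8; 0 0 -28 0 8")

```text
clock: 17.0
tcp_pos: [0.5128, 0.2234, 0.0862]
orientation: [-1.26, 1.179, 1.257]
force: [0.5, 0.2, 0.2]
opening: 0.0137
```

```bash
python3 -c "
from h import *
st()"
```

```text
t 17.0 tcp [512.8 223.4  86.2] jawyaw 93.8 x [ 0.    -0.003 -1.   ] F [0.5  0.23 0.22] T [-0.03 -0.01  0.01] open 13.7
```

jog_arm(plan="0 0 -0.7 0 8; 0 0 -1 0 8; 0 0 -1 0 8; 0 0 -1 0 8")

```text
clock: 17.4
tcp_pos: [0.5129, 0.2234, 0.0853]
orientation: [-1.261, 1.178, 1.257]
force: [-0.6, 0.8, 0.8]
opening: 0.0135
```

```bash
python3 -c "
from h import *
st()"
```

```text
t 17.4 tcp [512.9 223.4  85.3] jawyaw 93.8 x [ 0.001 -0.003 -1.   ] F [-0.58  0.8   0.76] T [-0.04 -0.    0.01] open 13.5
```

jog_arm(plan="0 0 -0.5 0 8; 0 0 -0.5 0 8; 0 0 -0.5 0 20; 0 0 -0.5 0 35; 0 0 -0.5 0 45; 0 0 -0.5 0 45; 0 0 -0.5 0 45")

```text
clock: 18.1
tcp_pos: [0.5128, 0.2234, 0.0847]
orientation: [-1.261, 1.178, 1.257]
force: [-0.5, -0.5, -0.7]
opening: 0.0448
```

```bash
python3 -c "
from h import *
st()"
```

```text
t 18.1 tcp [512.8 223.4  84.7] jawyaw 93.8 x [ 0.    -0.003 -1.   ] F [-0.53 -0.49 -0.65] T [ 0.04 -0.01 -0.05] open 44.8
```

jog_arm(plan="0 0 10 0 45; 0 0 30 0 45; 0 0 70 0 45; 0 0 120 0 45; 0 0 160 0 45; 0 0 175 0 45; -25 -45 175 0 45; -50 -90 175 0 45; -70 -130 175 0 45; -70 -170 175 0 45; -70 -200 175 0 45; -70 -200 175 0 45")

```text
clock: 19.3
tcp_pos: [0.4426, 0.0207, 0.2606]
orientation: [-1.259, 1.18, 1.254]
force: [0.6, 0.7, 0.1]
opening: 0.0448
```

```bash
python3 - <<'E'
from h import *
import cv2
st()
a=capture("side")[:,:,::-1]; b=capture("top")[:,:,::-1]
cv2.imwrite("pics/s14.png",a);cv2.imwrite("pics/t14.png",b)
cv2.imwrite("pics/s14c.png",cv2.resize(a[110:220,180:330],None,fx=5,fy=5,interpolation=cv2.INTER_CUBIC))
cv2.imwrite("pics/t14c.png",cv2.resize(b[110:270,100:260],None,fx=3.7,fy=3.7,interpolation=cv2.INTER_CUBIC))
E
```

```text
t 19.3 tcp [442.6  20.7 260.6] jawyaw 93.7 x [ 0.001 -0.003 -1.   ] F [0.64 0.68 0.11] T [-0.01  0.07  0.06] open 44.8
```

View pics/s14c.png

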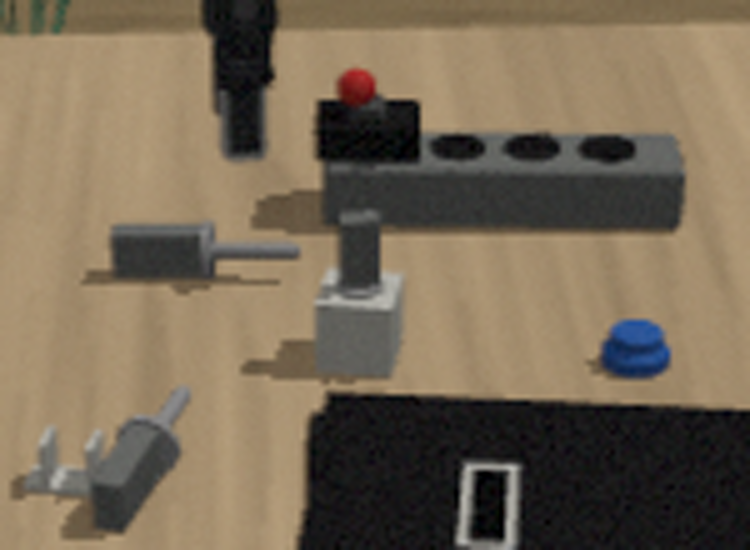

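View pics/t14.png

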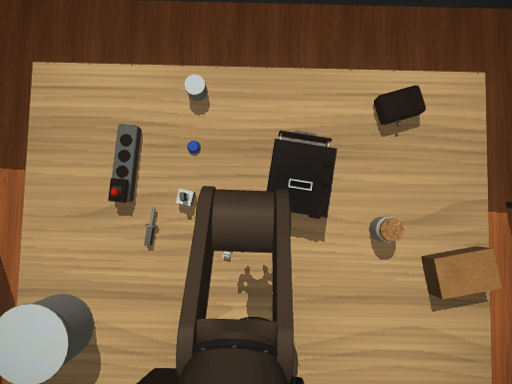

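View pics/t14c.png

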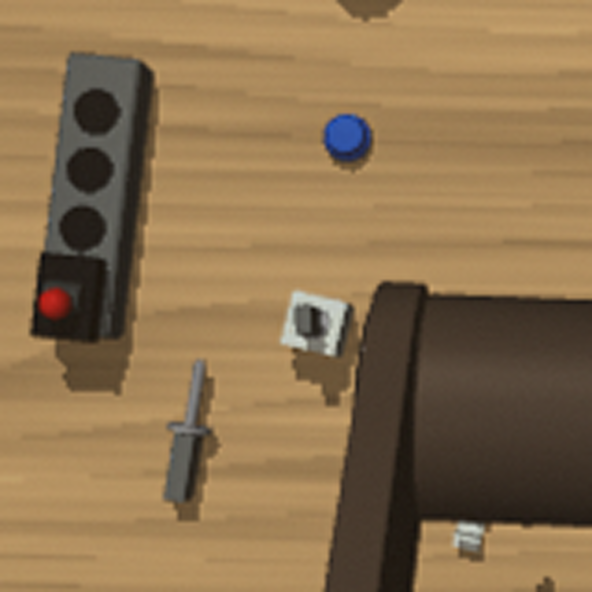

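View pics/s14.png

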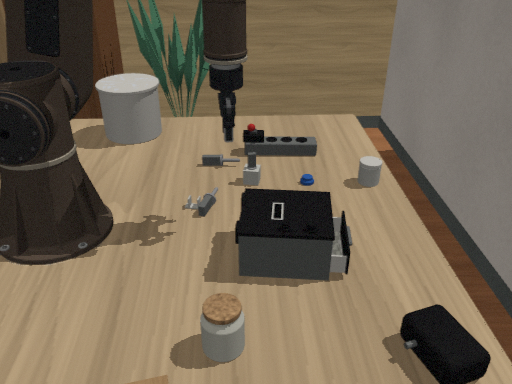

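```bash
python3 - <<'E'
from h import *
st(); print(job_done())
E
```

```text
t 19.4 tcp [442.8  22.9 260.4] jawyaw 93.7 x [ 0.001 -0.002 -1.   ] F [0.14 0.89 0.37] T [ 0.02 -0.03 -0.03] open 45.2
the job is handed in; nothing more can be done
None
```

The job is done: the media tray is out, and the pin is back upright in its stand with its collar resting on the top face. I handed it in at about 19.4 s.

- **Catch:** I felt contact about 27 mm along the slot, then pushed in steps of 0.6 to 1 mm until the tray sprang out. The force readings at the steps reached about 6 N. It levelled off and then dropped as the tray came free, so I saw no sign of hitting the stop. It ran about 1 N above what the spring figures predict, perhaps from friction.
- **Last checks:** The final pictures show the tray out and the pin seated as at the start. The jar, cap, clip, power strip and toggle look to be where they were, judged by eye. The gripper is clear of everything.
- **One thing that differs:** The two larger look-alike pins stood upright in the first pictures and were lying down by 1.8 s. The gripper passed well above them, with fingertips at about 0.23 m, and I saw no sign of contact. I think they fell on their own, because they were balanced on their shanks, but I did not see it happen. One now lies against or right beside the clip, which does not appear to have moved. I left both where they lay.

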